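Hang the mug on the sliding hook and park the hook

TASK

Hang the blue mug by its handle on the hook of the drying rack and let go of it. Then gently slide the hook, with the mug hanging from it, along its bar to the left until it meets the red stop. Leave the white mug, the small white pot and the spice jar standing where they are.

Things in the scene. Friction and masses are not known exactly. Their poses are not given: they have to be found in the camera images.
- mug_blue: Blue ceramic mug, 66 mm outer diameter, 84 mm tall, wall 4 mm, about 0.2 kg, standing upright and empty. Origin: centre of its underside; z up; the handle is on its +y side. The handle is a loop of 10 mm round bar in the mug's y-z plane, reaching y = 69 mm; the opening spans y = 33 to 59 mm and z = 23 to 68 mm (its outer corners are cut off).
- mug_loop (a point): Centre of the opening of the blue mug's handle: 46 mm out from the mug's axis (mug +y) and 46 mm above its underside. Axes as the mug's.
- mug_white: White mug of the same shape and size (the two change places between starts); leave it alone.
- rack: Steel drying rack, fixed. Origin on the worktop under the middle of its bar; y along the bar to its left end, -x its front, z up. Bar 14 mm thick, axis 165 mm up, posts (23 mm balls on top) at y = +-155 mm; red stop collar (26 mm thick) begins at y = +122 mm, a grey one at -122 mm. Feet 14 mm high reach to x = -120 mm. Only the hook and its block stand higher than 13 mm over the bar axis.
- hook (a joint): Position of the sliding hook along the bar in m: 0 at the grey stop on the right, 0.2 where its block meets the red stop on the left; grows to the left (rack +y). It needs about 1 to 2 N to move and stays where it is left.
- hook_mid (a point): Point on the axis of the hook's peg, 80 mm in front (rack -x) of the bar's axis and 190 mm above the worktop. The peg is a level steel rod of 8 mm diameter that points to rack -x from the block: straight from 24 mm to 108 mm in front of the bar, then turned up at about 40 degrees to its tip. Axes as the rack's.
- hook_tip (a point): Centre of the round end of the upturned tip: 122 mm in front of the bar's axis, 12 mm above the peg's axis; the rod's surface is 4 mm beyond.
- hook_block (a point): Centre of the top face of the hook's black block, which rides on the bar: 36 mm (rack x) by 40 mm (rack y) by 55 mm high; this top is 205 mm above the worktop, so the block's side faces (20 mm left and right of this point) stand 33 mm above the bar's upper side and can be pushed there.
- sauce_pot: Small white plastic pot, 75 mm diameter, 77 mm tall, origin at the centre of its underside; leave it alone.
- spice_jar_1: Spice jar with a red cap, 45 mm diameter, 106 mm tall, origin at the centre of its underside; leave it alone.
Things that resemble listed ones, but are neither listed nor needed, are in the scene too. Of the things that look like the mug_blue, take the one that is farthest to the robot's right at the start.

How it is judged:
By the outcome, as a careful person would: the job done as asked, in the order asked, and still so for the second after the job is handed in, with the robot touching nothing.
It also fails if it takes over 59 s, if anything falls off the work surface, if the arm or the gripper's body presses on something with over 40 N, if the wrist force passes 120 N, or if a joint passes its speed limit or range.

ROBOT

A 7-joint arm with a two-finger parallel gripper is mounted at the origin on a cart in front of the work surface, level with it; the furniture and walls round the work are solid. World frame = base frame: x ahead of the robot, y to its left, z up, the work surface at z = 0. Lengths are in mm, angles in rad, forces in N, time in s.
With the tool pointing down it reaches from about 400 to 875 mm from the base axis. Payload 4.4 kg.
Tool frame: the origin (TCP) lies at the very end of the fingers, on their centre line; the grasp point (between the pads) lies 19 mm behind it; z points along the fingers, y is the line along which they close (so a half turn about z gives the same grasp; the last joint's range is limited). The gripper opens to 85 mm and grips with 20 to 120 N. Pads are 22 mm wide; open, the fingers measure 114 mm over their backs; the gripper's body (76 mm by 85 mm) begins 54 mm behind the grasp point. The pads swing forward as they close: fully open they stand 13 mm farther back than shut.
Start: joints at [1.117, 0.628, 0.038, 1.517, -0.027, 0.996, -0.02], TCP at [245.827, -601.736, 231.313] pointing down, gripper open.
Joint ranges: [-3.06, 3.06], [-0.37, 2.12], [-1.25, 1.32], [0.18, 2.47], [-1.1, 4.24], [0.23, 1.98], [-2.94, 2.94]. Speed limits (rad/s): [2.57, 2.57, 3.14, 3.14, 3.14, 3.14, 3.14].

INTERFACE

Orientations are given as [roll, pitch, yaw] about the fixed x, y, z axes, in that order (R = Rz(yaw) Ry(pitch) Rx(roll)).
In Python, from cell import read_state, get_image, camera_info, finish_job gives the robot as it stands.
- The arm moves only by the tool play_rows, never from a script. Its argument "deltas" is one flat list of numbers, 7 for each row, row after row: the shift along the tool's x, y, z in mm, then the turn, a rotation vector about the tool's x, y, z in rad, then the opening, from 0 (shut) to 1 (fully open). In form: [dx, dy, dz, ax, ay, az, grip, dx, dy, dz, ax, ay, az, grip, ...]. A call has 1 to 10 rows; each row is the pose to reach, as a shift and turn from the pose commanded when the call began, along the tool's axes at that moment; what a row does not reach only later rows make up. A row lasts 1/8 s, in which the tool goes at most 62.5 mm and 10.7 degrees, less where a joint would pass 70% of its speed; a pose out of reach is approached as far as the arm can. A call with a gripper value outside its range is refused whole. The fingers move at their own pace and stop on an object; the grip force is fixed at half the most. Time passes only in rows, so rows that repeat a pose let the fingers close. It gives the time, the measured TCP pose, the force, the opening and the grip force at its end, in the units of the state.
- read_state(): the state, without advancing time (a new reading comes with each control period).
- get_image(name): name is "scene" or "top" or "wrist"; returns the picture (384x512x3 uint8, red, green, blue); there is no depth.
- camera_info(name): a dict with "fx", "fy", "cx", "cy" (pixels), "distortion" ([k1, k2, p1, p2, k3] as OpenCV has them; the pictures are not rectified), "T" (4x4, takes a point from camera to world coordinates). Camera axes: x right, y down, z forward; pixel columns grow to the right and rows downward; lengths in mm; the calibration is good to about 2 mm. A picture is of the moment at which its call begins: read the wrist's pose just before it. camera_info takes no time and is no camera call; for the wrist camera it gives the pose at the moment of the call.
- finish_job(): hands the job in; it is judged then, once.
The state is a dict: "clock": time; "qpos": joint angles; "qd": joint speeds; "tau": joint torques, N m; "eef_pos": TCP position; "tool_rot": TCP orientation; "force": force on the tool from outside, world axes, zero at the start; "torque": the same for the moment, N m; "width": finger opening in mm; "gripper_force": force on a finger pad.
Only numpy, scipy, OpenCV 4.12 (cv2) and the standard library are available. Lean on these libraries where they do the work, as an engineer would, in place of code of your own. Each camera call takes 0.05 s, during which the arm holds its last target. There are 200 camera calls.

## Working session

There is one attempt and no reset: what is moved stays moved. The work goes in short steps, Python scripts to look and compute and a tool call to move; the robot and the scene stay as the last step left them, time stands still between calls to the robot, and variables do not carry over. Pictures are saved under pics/ and viewed, at most 10 in all, crops included, and the job is handed in when it is done.

Besides the shell and the picture viewer there is one more tool, called after "Request:" by a JSON object that holds its "name" and its "arguments", one argument or row to a line. play_rows: Moves the arm, as the interface text tells. Its arguments: {"type":"object","properties":{"deltas":{"type":"array"}},"required":["deltas"]}

```bash
mkdir -p pics; ls
python3 - <<'E'
from cell import *
import cv2,numpy as np
s=read_state(); print(s['clock'],s['eef_pos'],s['tool_rot'],s['width'])
ims=[]
for n in ('scene','top'):
    i=get_image(n); cv2.imwrite(f'pics/{n}0.png',i[:,:,::-1]); c=camera_info(n); print(n,c['fx'],c['fy'],c['cx'],c['cy'],c['distortion'],np.round(c['T'],3).tolist())
E
```

```text
pics
0.0 [ 245.58760914 -601.12676251  230.38115867] [-3.13965347e+00  1.00731570e-05  3.87798202e-01] 85.27332204341243
scene 378.64402611286704 378.64402611286704 260.1843743997165 181.79422049432003 [-0.10516781  0.          0.          0.          0.        ] [[-0.755, 0.541, -0.372, 1026.304], [0.656, 0.611, -0.443, 665.488], [-0.012, -0.578, -0.816, 1181.308], [0.0, 0.0, 0.0, 1.0]]
top 413.45674448982646 413.45674448982646 257.2441048037112 189.8224683863812 [-0.08741451  0.          0.          0.          0.        ] [[0.03, -0.998, 0.048, 482.35], [-1.0, -0.029, 0.011, 93.205], [-0.01, -0.049, -0.999, 1246.264], [0.0, 0.0, 0.0, 1.0]]
```

View pics/scene0.png

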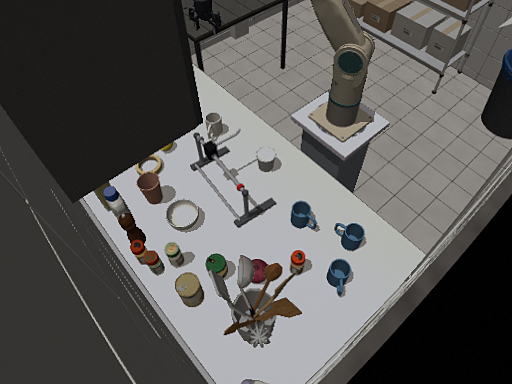

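View pics/top0.png

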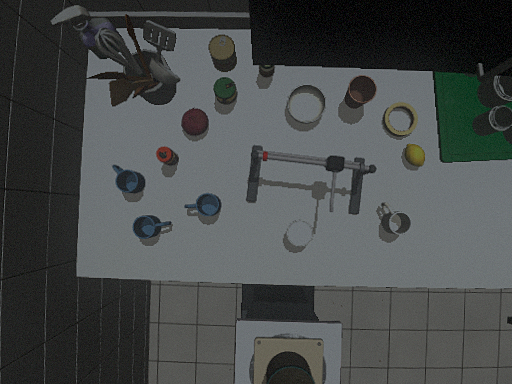

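The scene view shows three blue mugs at about (301,214), (352,236) and (339,273). The rack is near (225,180), with the black block at (210,150) and the red stop at (240,188). In the top view the right-most blue mug is at (208,205) with its handle to the left at (188,207). The block is at (336,163), the peg tip near (332,210), the red stop at (264,156) and the pot at (299,236).

```bash
cat > h.py <<'E'
import numpy as np, cv2
from cell import *
def ray(c,uv):
    K=np.array([[c['fx'],0,c['cx']],[0,c['fy'],c['cy']],[0,0,1]]);T=np.array(c['T'])
    p=cv2.undistortPoints(np.array([[uv]],float),K,np.array(c['distortion'])).ravel()
    d=T[:3,:3]@np.array([p[0],p[1],1.]); return T[:3,3],d/np.linalg.norm(d)
def onz(c,uv,z):
    o,d=ray(c,uv); return o+d*(z-o[2])/d[2]
def tri(*cu):
    A=np.zeros((3,3));b=np.zeros(3);R=[ray(c,u) for c,u in cu]
    for o,d in R:
        P=np.eye(3)-np.outer(d,d);A+=P;b+=P@o
    x=np.linalg.solve(A,b); return x,[float(np.linalg.norm((np.eye(3)-np.outer(d,d))@(x-o))) for o,d in R]
def proj(c,p):
    T=np.linalg.inv(np.array(c['T']));K=np.array([[c['fx'],0,c['cx']],[0,c['fy'],c['cy']],[0,0,1]])
    return cv2.projectPoints(np.array([p],float),cv2.Rodrigues(T[:3,:3])[0],T[:3,3],K,np.array(c['distortion']))[0].ravel()
def blobs(im,lo,hi,amin=15):
    h=cv2.cvtColor(im,cv2.COLOR_RGB2HSV);m=cv2.inRange(h,np.array(lo),np.array(hi))
    n,l,s,ce=cv2.connectedComponentsWithStats(m); return [(s[i].tolist(),ce[i].round(1).tolist()) for i in range(1,n) if s[i][4]>=amin],l
E
python3 - <<'E'
from h import *
t=cv2.imread('pics/top0.png');s=cv2.imread('pics/scene0.png')
for n,im in(('top',t),('scene',s)):
    r=im[:,:,::-1].copy()
    print(n,'blue',blobs(r,(98,90,30),(118,255,255),60)[0]);print('red',blobs(r,(0,150,90),(6,255,255),6)[0])
a=cv2.resize(t[140:250,175:415],None,fx=3.3,fy=3.3,interpolation=cv2.INTER_CUBIC)[:,:792]
b=cv2.resize(s[120:240,185:325],None,fx=1,fy=1)
b=cv2.resize(s[125:230,185:325],None,fx=2.2,fy=2.2,interpolation=cv2.INTER_CUBIC)
o=np.zeros((600,800,3),np.uint8);o[:a.shape[0],:a.shape[1]]=a;o[365:365+b.shape[0],:b.shape[1]]=b
cv2.imwrite('pics/c1.png',cv2.convertScaleAbs(o,alpha=1.5))
E
```

```text
top blue [([116, 170, 22, 23, 138], [130.1, 183.1]), ([185, 194, 34, 22, 204], [206.7, 207.2]), ([133, 216, 36, 23, 222], [148.3, 227.0])]
red [([157, 147, 14, 14, 102], [163.9, 153.0]), ([263, 152, 4, 6, 13], [264.7, 155.1])]
scene blue [([502, 49, 10, 33, 212], [507.5, 64.7]), ([103, 186, 15, 15, 164], [110.2, 193.4]), ([291, 201, 26, 28, 467], [301.4, 215.2]), ([335, 223, 29, 27, 505], [350.8, 235.4]), ([327, 259, 24, 36, 526], [338.3, 273.9])]
red [([237, 184, 6, 6, 18], [238.9, 185.9]), ([131, 240, 6, 5, 13], [133.6, 241.8]), ([130, 240, 13, 12, 44], [136.6, 247.1]), ([291, 250, 14, 13, 75], [297.8, 257.3]), ([147, 260, 8, 3, 9], [150.6, 261.4])]
```

View pics/c1.png

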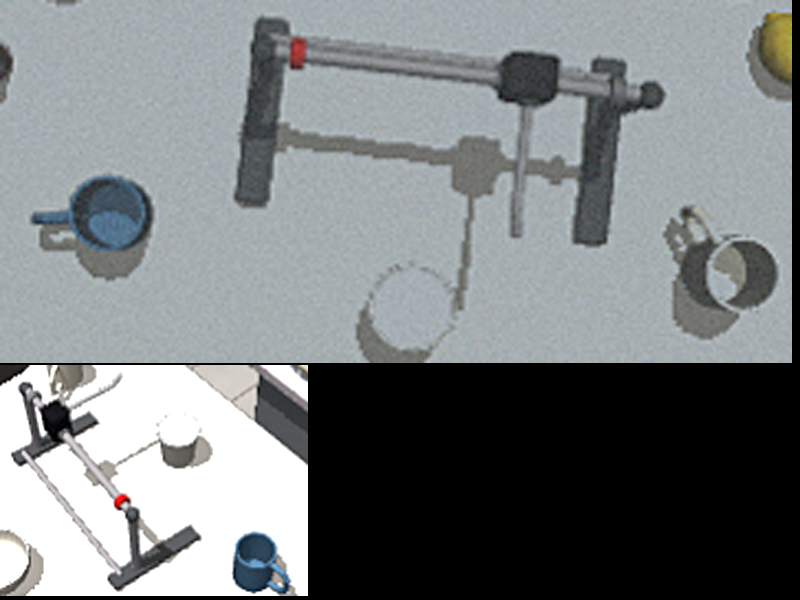

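The crop shows, in top-view pixels, the block top at (335,163), the peg tip at (331.4,211.2) and the right ball at (372.6,168.8). The left ball is at (255.3,153), the blue mug rim centre at (208.3,204), the handle end at (186,206) and the pot at (300,233). The peg points at the robot and there is free space on its right.

Run:
```python
from h import *
t=camera_info('top');s=camera_info('scene')
P=lambda u,v:(175+u/3.3,140+v/3.3)
S=lambda u,v:(185+u/2.2,125+(v-365)/2.2)
for n,a,b in (('red',(298,52),(122,501)),('lball',(265,43),(133,514)),('rball',(652,95),(27,388)),('rim',(110,211),(257,547)),('blocktop',(528,76),(57,410)),('pottop',(412,303),(180,425))):
    x,e=tri((t,P(*a)),(s,S(*b)));print(n,x.round(0),np.round(e,1))
for n,a,z in (('lball',(265,43),165),('rball',(652,95),165),('block',(528,76),205),('tip',(516,236),206),('root',(526,105),190),('rim',(110,211),84),('hend',(33,217),46),('pot',(412,303),77),('wm',(740,272),84),('red',(298,52),165)): print(n,onz(t,P(*a),z).round(0))
```

```text
red [625.  87. 166.] [0.1 0.1]
lball [629. 115. 168.] [2.3 2.3]
rball [ 598. -197.  162.] [1.5 1.5]
rim [493. 244.  86.] [2.1 2.1]
blocktop [607. -91. 205.] [0.4 0.4]
pottop [423. -15.  90.] [2.5 2.5]
lball [632. 113. 165.]
rball [ 599. -197.  165.]
block [607. -90. 205.]
tip [484. -83. 206.]
root [586. -92. 190.]
rim [495. 243.  84.]
hend [488. 316.  46.]
pot [424. -18.  77.]
wm [ 458. -298.   84.]
red [625.  87. 165.]
```

```bash
cat >> h.py <<'E'
from scipy.spatial.transform import Rotation as Ro
def delta(p,rpy,p0=None,r0=None):
    s=read_state();p0=s['eef_pos'] if p0 is None else p0;r0=s['tool_rot'] if r0 is None else r0
    A=Ro.from_euler('xyz',r0);B=Ro.from_euler('xyz',rpy)
    return (A.inv().apply(np.array(p)-p0)).round(1).tolist(),(A.inv()*B).as_rotvec().round(3).tolist()
E
python3 - <<'E'
from h import *
for p in ((500,-300,290),(530,0,300),(470,200,270)): print(delta(p,(np.pi,0,1.667)))
E
```

```text
([349.4, -182.7, -59.2], [-0.002, -0.001, -1.279])
([490.6, -449.1, -68.8], [-0.002, -0.001, -1.279])
([510.7, -656.9, -38.4], [-0.002, -0.001, -1.279])
```

Request:
{"name": "play_rows", "arguments": {
  "deltas": [349, -183, -60, 0, 0, -0.5, 1, 349, -183, -60, 0, 0, -0.5, 1, 349, -183, -60, 0, 0, -0.7, 1, 349, -183, -60, 0, 0, -0.9, 1, 349, -183, -60, 0, 0, -1.1, 1, 349, -183, -60, 0, 0, -1.28, 1, 490, -449, -68, 0, 0, -1.28, 1, 490, -449, -68, 0, 0, -1.28, 1, 490, -449, -68, 0, 0, -1.28, 1, 490, -449, -68, 0, 0, -1.28, 1]
}}

```text
clock: 1.35
eef_pos: [519.6, -69.0, 296.7]
tool_rot: [-3.141, 0.0, 1.667]
force: [0.5, 0.0, 0.8]
width: 85.2
gripper_force: 0.0
```

Run:
```python
from h import *
s=read_state();print(s['eef_pos'].round(1),s['tool_rot'],s['qpos'].round(2))
for p in ((530,0,300),(480,215,270)): print(delta(p,(np.pi,0,1.667)))
```

```text
[519.6 -69.  296.7] [-3.14133797e+00  4.63003826e-05  1.66739213e+00] [ 0.35  0.39 -0.39  1.77  0.17  1.01 -0.  ]
([67.7, 17.0, -3.4], [-0.0, 0.0, 0.0])
([286.5, -12.0, 26.6], [-0.0, 0.0, 0.0])
```

Request:
{"name": "play_rows", "arguments": {
  "deltas": [286, -12, 27, 0, 0, 0, 1, 286, -12, 27, 0, 0, 0, 1, 286, -12, 27, 0, 0, 0, 1, 286, -12, 27, 0, 0, 0, 1, 286, -12, 27, 0, 0, 0, 1, 286, -12, 27, 0, 0, 0, 1, 286, -12, 27, 0, 0, 0, 1, 286, -12, 27, 0, 0, 0, 1]
}}

```text
clock: 2.35
eef_pos: [480.6, 210.9, 269.7]
tool_rot: [-3.142, 0.001, 1.665]
force: [-1.2, -0.8, 1.0]
width: 85.5
gripper_force: 0.0
```

Run:
```python
from h import *
import json
s=read_state();print(s['eef_pos'].round(1),s['tool_rot'],s['qpos'].round(2))
c=camera_info('wrist');i=get_image('wrist');cv2.imwrite('pics/w1.png',i[:,:,::-1])
print({k:np.round(v,3).tolist() for k,v in c.items()})
print(proj(c,(495,243,84)),proj(c,(495,243,0)),proj(c,(489,312,46)))
json.dump({k:np.array(v).tolist() for k,v in c.items()},open('w1.json','w'))
print(blobs(i,(98,90,30),(118,255,255),60)[0])
```

```text
[480.6 210.9 269.7] [-3.14150729e+00  1.00260399e-03  1.66505094e+00] [-0.16  0.43 -0.44  1.81  0.22  0.95 -0.6 ]
{'fx': 340.633, 'fy': 340.633, 'cx': 251.791, 'cy': 187.737, 'distortion': [-0.091, 0.0, 0.0, 0.0, 0.0], 'T': [[0.996, 0.089, 0.029, 472.781], [0.093, -0.946, -0.31, 290.707], [0.0, 0.312, -0.95, 411.337], [0.0, 0.0, 0.0, 1.0]]}
[270.09639234 130.63174274] [266.46970777 120.03518454] [269.56547783  57.20564241]
[([236, 53, 67, 106, 3766], [268.0, 119.1])]
```

View pics/w1.png

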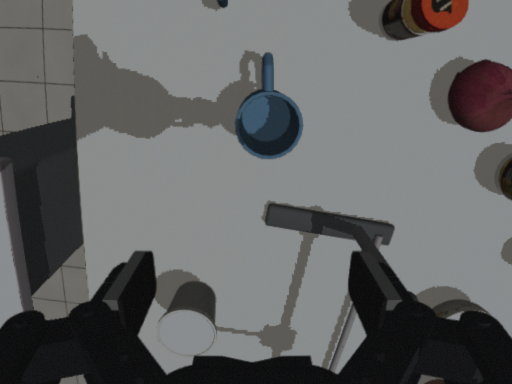

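The wrist view shows the target mug with its rim centre near (269,124). The handle is straight up in the image, ending at (268,54).

Run:
```python
from h import *
import json
c=json.load(open('w1.json'));i=cv2.imread('pics/w1.png')[:,:,::-1].copy()
b,l=blobs(i,(98,90,30),(118,255,255),60)
m=(l>0).astype(np.uint8)
k=cv2.morphologyEx(m,cv2.MORPH_CLOSE,np.ones((9,9)));k=cv2.morphologyEx(k,cv2.MORPH_OPEN,np.ones((19,19)))
ct=max(cv2.findContours(k,0,1)[0],key=len);e=cv2.fitEllipse(ct);print(e)
t=camera_info('top');x,er=tri((c,e[0]),(t,(208.3,203.9)));print('tri rim',x,er)
P=onz(c,e[0],84);print('rim',P)
for z in (84,60):
  q=np.array([onz(c,(x,e[0][1]),z) for x in (e[0][0]-e[1][0]/2,e[0][0]+e[1][0]/2)]);print('diam',np.linalg.norm(q[0]-q[1]))
ys,xs=np.nonzero(m);s=(ys<84);print('handle px',[(y,xs[ys==y].mean().round(1)) for y in range(54,90,4)])
a=onz(c,(xs[(ys>54)&(ys<66)].mean(),60),60);print('handle pt',a, 'dir yaw',np.arctan2(-(a-P)[0],(a-P)[1]))
for d in ((0,46),(0,69)): print(proj(c,P+[-d[1]*.05,d[1],-30]))
```

```text
((268.5980529785156, 124.05064392089844), (64.11724090576172, 66.43000030517578), 167.18707275390625)
tri rim [494.86938308 245.92837571  58.13705454] [0.3970774757451204, 0.39707747574510427]
rim [492.89039996 249.13755337  84.        ]
diam 61.37088100910571
diam 65.87053295766636
handle px [(54, np.float64(268.0)), (58, np.float64(267.0)), (62, np.float64(267.5)), (66, np.float64(267.5)), (70, np.float64(267.5)), (74, np.float64(267.5)), (78, np.float64(267.5)), (82, np.float64(267.5)), (86, np.float64(267.5))]
handle pt [486.587317  308.3732567  60.       ] dir yaw 0.10600793465314284
[269.76269784  74.34447254]
[271.06951981  50.37061706]
```

Run:
```python
from h import *
print(delta((494,246,140),(np.pi,0,1.571+.1)))
```

```text
([33.7, 16.6, 129.7], [0.0, 0.001, -0.006])
```

Request:
{"name": "play_rows", "arguments": {
  "deltas": [34, 16.5, 60, 0, 0, 0, 1, 34, 16.5, 110, 0, 0, 0, 1, 34, 16.5, 130, 0, 0, 0, 1, 34, 16.5, 130, 0, 0, 0, 1, 34, 16.5, 130, 0, 0, 0, 1, 34, 16.5, 130, 0, 0, 0, 1]
}}

```text
clock: 3.15
eef_pos: [494.3, 248.2, 141.3]
tool_rot: [3.139, -0.001, 1.667]
force: [-0.4, 0.0, -0.1]
width: 85.3
gripper_force: 0.0
```

Run:
```python
from h import *
import json
s=read_state();print(s['eef_pos'].round(1),s['tool_rot'])
c=camera_info('wrist');i=get_image('wrist');cv2.imwrite('pics/w2.png',i[:,:,::-1])
c0=json.load(open('w1.json'));json.dump({k:np.array(v).tolist() for k,v in c.items()},open('w2.json','w'))
b,l=blobs(i,(98,90,30),(118,255,255),60);print(b)
m=(l>0);ys,xs=np.nonzero(m)
print('rows',[(y,xs[ys==y].min(),xs[ys==y].max()) for y in range(ys.min(),ys.max()+1,8)])
i0=cv2.imread('pics/w1.png')[:,:,::-1].copy();_,l0=blobs(i0,(98,90,30),(118,255,255),60);y0,x0=np.nonzero(l0>0)
print('rows0',[(y,x0[y0==y].min(),x0[y0==y].max()) for y in range(y0.min(),y0.max()+1,6)])
print(proj(c,(494,246,84)),proj(c,(494,213,84)),proj(c,(527,246,84)),proj(c,(461,246,84)))
```

```text
[494.3 248.2 141.3] [ 3.13886771e+00 -9.45567954e-04  1.66699276e+00]
[([163, 0, 28, 26, 530], [178.3, 10.4]), ([200, 96, 102, 160, 9017], [249.8, 194.9])]Traceback (most recent call last):
  File "<stdin>", line 8, in <module>
    return umr_minimum(a, axis, None, out, keepdims, initial, where)
ValueError: zero-size array to reduction operation minimum which has no identity
```

View pics/w2.png

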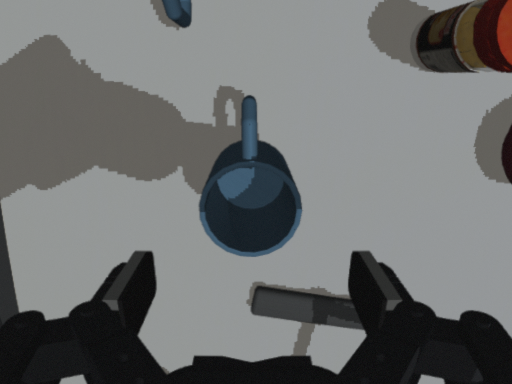

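The mug is close now. Its rim spans x 200 to 301 with its centre near (250.5,208), and the handle is straight up, ending at (249,97). It is centred between the fingers.

Run:
```python
from h import *
import json
c1=json.load(open('w1.json'));c2=json.load(open('w2.json'))
print(tri((c1,(269,126)),(c2,(250.5,208))))
P=onz(c2,(250.5,208),84);print(P, np.linalg.norm(onz(c2,(200,208),84)-onz(c2,(301,208),84)))
h=onz(c2,(249.5,115),68);print(h,'yaw',np.arctan2(-(h-P)[0],(h-P)[1]))
print(delta((P[0],P[1],44),(np.pi,0,1.571+.1)))
```

```text
(array([493.81943642, 246.0518242 ,  74.18024759]), [0.2751043835863498, 0.27510438358625006])
[493.18817968 249.92914399  84.        ] 63.457044218834184
[487.30155747 305.45370753  68.        ] yaw 0.1056237887473628
([1.7, -1.0, 97.1], [0.002, -0.001, -0.004])
```

Request:
{"name": "play_rows", "arguments": {
  "deltas": [1.5, -1, 60, 0, 0, 0, 1, 1.5, -1, 90, 0, 0, 0, 1, 1.5, -1, 103, 0, 0, 0, 1, 1.5, -1, 103, 0, 0, 0, 1, 1.5, -1, 103, 0, 0, 0, 0.6, 1.5, -1, 103, 0, 0, 0, 0.3, 1.5, -1, 103, 0, 0, 0, 0.3, 1.5, -1, 103, 0, 0, 0, 0.3, 1.5, -1, 103, 0, 0, 0, 0.3, 1.5, -1, 103, 0, 0, 0, 0.3]
}}

```text
clock: 4.45
eef_pos: [493.3, 250.2, 38.5]
tool_rot: [3.139, -0.001, 1.668]
force: [0.1, 0.3, 8.2]
width: 64.0
gripper_force: 66.7
```

Run:
```python
from h import *
s=read_state();print(s['eef_pos'].round(1),s['tool_rot'],s['width'],s['gripper_force'])
```

```text
[493.3 250.2  38.5] [ 3.13857643e+00 -1.21310593e-03  1.66759319e+00] 64.04319271291222 66.72387922299094
```

Request:
{"name": "play_rows", "arguments": {
  "deltas": [0, 0, -20, 0, 0, 0, 0.3, 0, 0, -80, 0, 0, 0, 0.3, 0, 0, -140, 0, 0, 0, 0.3, 0, 0, -200, 0, 0, 0, 0.3, 0, 0, -240, 0, 0, 0, 0.3, 0, 0, -240, 0, 0, 0, 0.3]
}}

```text
clock: 5.2
eef_pos: [493.6, 250.5, 280.5]
tool_rot: [3.135, -0.003, 1.667]
force: [-0.9, 0.2, -3.1]
width: 63.9
gripper_force: 68.0
```

Run:
```python
from h import *
s=read_state();print(s['eef_pos'].round(1),s['tool_rot'],s['width'],s['force'])
for p in((465,100,282),(436,-122,282)):print(delta(p,(np.pi,0,1.472)))
```

```text
[493.6 250.5 280.5] [ 3.13451741e+00 -2.58149133e-03  1.66746137e+00] 63.894964559458366 [-0.90721137  0.17888115 -3.13575628]
([-147.0, -42.9, -2.2], [0.007, -0.003, 0.195])
([-365.2, -93.2, -3.2], [0.007, -0.003, 0.195])
```

Request:
{"name": "play_rows", "arguments": {
  "deltas": [-40, -10, -2, 0, 0, 0.05, 0.3, -80, -21, -2, 0, 0, 0.1, 0.3, -125, -32, -2, 0, 0, 0.15, 0.3, -170, -43, -2, 0, 0, 0.195, 0.3, -215, -55, -2, 0, 0, 0.195, 0.3, -260, -66, -2, 0, 0, 0.195, 0.3, -305, -78, -2, 0, 0, 0.195, 0.3, -345, -88, -2, 0, 0, 0.195, 0.3, -365, -93, -2, 0, 0, 0.195, 0.3, -365, -93, -2, 0, 0, 0.195, 0.3]
}}

```text
clock: 6.45
eef_pos: [433.2, -124.4, 277.5]
tool_rot: [-3.139, 0.0, 1.469]
force: [0.2, 0.9, -2.3]
width: 63.9
gripper_force: 67.7
```

Run:
```python
from h import *
import json
s=read_state();print(s['eef_pos'].round(1),s['tool_rot'],s['width'],s['force'])
c=camera_info('wrist');i=get_image('wrist');cv2.imwrite('pics/w3.png',i[:,:,::-1])
json.dump({k:np.array(v).tolist() for k,v in c.items()},open('w3.json','w'))
t=get_image('top');cv2.imwrite('pics/top3.png',t[:,:,::-1])
print(proj(c,(485,-80,202)),proj(c,(527,-83,190)),proj(c,(607,-90,205)))
```

```text
[ 433.2 -124.4  277.5] [-3.13859043e+00  1.92646239e-04  1.46884831e+00] 63.85852168123293 [ 0.16303581  0.94138955 -2.32885418]
[326.21774716 127.66200934] [384.06738651 123.83041189] [507.97376561 127.78401193]
```

View pics/w3.png

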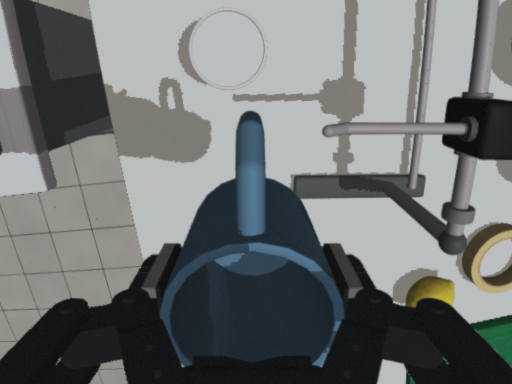

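The wrist view shows the mug held with its handle pointing up the image (end at (251,117)). The peg runs from (468,129) to its tip at (328,131), and the block is at (485,128).

Run:
```python
from h import *
import json
c=json.load(open('w3.json'));t=camera_info('top')
print('tip tri',tri((c,(329.5,131)),(t,(331.4,210.7))))
tip=onz(c,(329.5,131),202)
i=cv2.imread('pics/w3.png');g=cv2.cvtColor(i,cv2.COLOR_BGR2GRAY)
pts=[]
for u in range(360,440,10):
    col=g[105:155,u].astype(int);d=np.gradient(col);print(u,105+np.argmin(d),105+np.argmax(d),end=' | ')
for u in (360,400,440): print('peg',onz(c,(u,128.5),190).round(1))
print('tip',tip,'block face edge',onz(c,(445,128),205))
h1=onz(c,(250.5,117),277.5-38.5+46);h0=onz(c,(250.5,235),277.5-38.5+70)
print('handle',h1,h0)
```

```text
tip tri (array([485.6923436 , -82.10686661, 208.40678179]), [0.8630052318962388, 0.8630052318962793])
360 122 134 | 370 122 134 | 380 122 134 | 390 122 134 | 400 122 134 | 410 132 151 | 420 122 134 | 430 122 134 | peg [510.4 -84.7 190. ]
peg [538.2 -87.2 190. ]
peg [566.8 -89.6 190. ]
tip [487.02040157 -82.34064898 202.        ] block face edge [562.0114092  -86.64171416 205.        ]
handle [439.07066552 -59.43796471 285.        ] [435.18315593 -98.15551884 309.        ]
```

Run:
```python
from h import *
y=1.571-.009-.087
for s,z in((0,188.5),(88,188.5)): print(delta((436.2+s*.996,-122.4-.087*s,z),(np.pi,0,y)))
```

```text
([-0.4, 2.2, 89.5], [-0.002, -0.001, -0.002])
([0.6, 90.1, 89.3], [-0.002, -0.001, -0.002])
```

Request:
{"name": "play_rows", "arguments": {
  "deltas": [0, 2, 30, 0, 0, 0, 0.3, 0, 2, 60, 0, 0, 0, 0.3, 0, 2, 84, 0, 0, 0, 0.3, 0, 2, 89, 0, 0, 0, 0.3, 0, 2, 89, 0, 0, 0, 0.3, 0, 2, 89, 0, 0, 0, 0.3]
}}

```text
clock: 7.3
eef_pos: [437.7, -122.8, 190.7]
tool_rot: [3.14, 0.0, 1.473]
force: [0.9, 0.7, -3.4]
width: 63.6
gripper_force: 67.6
```

Run:
```python
from h import *
import json
s=read_state();print(s['eef_pos'].round(1),s['tool_rot'],s['width'],s['force'])
c=camera_info('wrist');i=get_image('wrist');cv2.imwrite('pics/w4.png',i[:,:,::-1])
json.dump({k:np.array(v).tolist() for k,v in c.items()},open('w4.json','w'))
```

```text
[ 437.7 -122.8  190.7] [3.13964983e+00 1.79865174e-04 1.47328730e+00] 63.6390413432588 [ 0.91078391  0.73995243 -3.36111827]
```

View pics/w4.png

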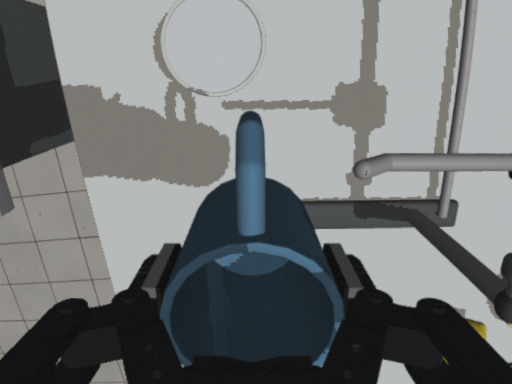

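The peg is now at the handle's level. Its straight part is at row 161 and its tip at (363,169); the handle's outer end is at row 112. I'll check whether the peg row falls within the projected opening.

Run:
```python
from h import *
import json
c=json.load(open('w4.json'));s=read_state();p=s['eef_pos']
yd=np.array([.09,.996,0])
for z in (190,202):
  print(z,[(d,proj(c,[*(p+yd*d)[:2],z]).round(0).tolist()) for d in (29,33,46,59,69)])
print('outer end',proj(c,[*(p+yd*69)[:2],p[2]-38.5+46]),proj(c,[*(p+yd*65)[:2],p[2]-38.5+46]),'rim far',proj(c,[*(p-yd*33)[:2],p[2]+45]),'rim near',proj(c,[*(p+yd*33)[:2],p[2]+45]))
print('tip',onz(c,(365,169),202),'peg',onz(c,(430,161),190))
y=1.571-.009-.087
for q,z in((30,190),(90,190)): print(delta((436.2+q*.996,-123.4-.087*q,z),(np.pi,0,y)))
```

```text
190 [(29, [252.0, 198.0]), (33, [252.0, 189.0]), (46, [252.0, 160.0]), (59, [251.0, 130.0]), (69, [251.0, 106.0])]
202 [(29, [252.0, 208.0]), (33, [252.0, 199.0]), (46, [252.0, 168.0]), (59, [251.0, 135.0]), (69, [251.0, 108.0])]
outer end [251.14443578 107.54587005] [251.23363288 117.95112195] rim far [253.52879158 388.60591753] rim near [252.21007318 235.13742142]
tip [486.78358093 -82.10802233 202.        ] peg [519.98714347 -84.81172472 190.        ]
([-0.3, 28.7, 0.7], [0.002, 0.0, -0.002])
([0.4, 88.6, 0.8], [0.002, 0.0, -0.002])
```

Request:
{"name": "play_rows", "arguments": {
  "deltas": [0, 12, 0, 0, 0, 0, 0.3, 0, 25, 0, 0, 0, 0, 0.3, 0, 37, 0, 0, 0, 0, 0.3, 0, 48, 0, 0, 0, 0, 0.3, 0, 58, 0, 0, 0, 0, 0.3, 0, 68, 0, 0, 0, 0, 0.3, 0, 78, 0, 0, 0, 0, 0.3, 0, 88, 0, 0, 0, 0, 0.3, 0, 88, 0, 0, 0, 0, 0.3]
}}

```text
clock: 8.48
eef_pos: [525.3, -131.6, 189.7]
tool_rot: [3.141, -0.0, 1.473]
force: [-1.0, 0.1, -2.1]
width: 63.3
gripper_force: 67.6
```

Run:
```python
from h import *
s=read_state();print(s['eef_pos'].round(1),s['tool_rot'],s['width'],s['force'],s['qpos'].round(2))
a=get_image('wrist');b=get_image('scene')
o=np.hstack([a[:384,:420],cv2.resize(b[100:228,160:286],(378,384),interpolation=cv2.INTER_CUBIC)]);cv2.imwrite('pics/w5.png',o[:,:,::-1])
```

```text
[ 525.3 -131.6  189.7] [ 3.14089061e+00 -1.66228025e-04  1.47291998e+00] 63.34194615446757 [-0.98240404  0.13486179 -2.11013113] [ 0.39  0.54 -0.28  1.86  0.21  0.77 -0.11]
```

View pics/w5.png

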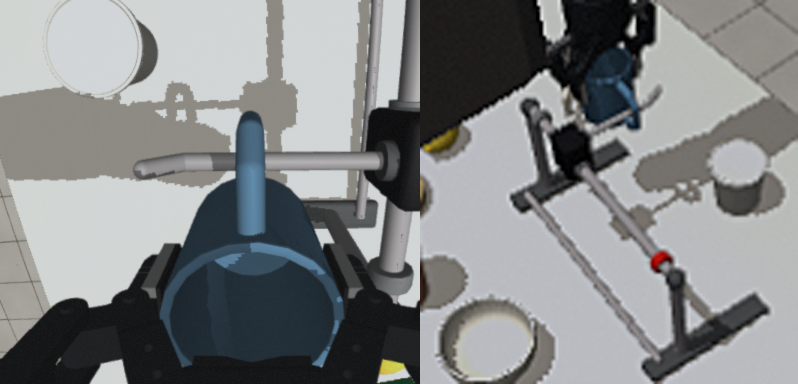

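Both views show the peg threaded through the handle: it passes at row 161, inside the loop, with the tip at (140,170), and the force is near zero. Next I lower the mug and lean it about the peg so it swings little when released.

Request:
{"name": "play_rows", "arguments": {
  "deltas": [0.3, 0, 7, 0, 0.087, 0, 0.3, 0.7, 0, 13, 0, 0.175, 0, 0.3, 2.5, 0, 20, 0, 0.262, 0, 0.3, 4.8, 0, 27, 0, 0.349, 0, 0.3, 8, 0, 32.5, 0, 0.436, 0, 0.3, 11.3, 0, 37.6, 0, 0.524, 0, 0.3, 15.5, 0, 42.4, 0, 0.611, 0, 0.3, 20.2, 0, 46.8, 0, 0.698, 0, 0.3, 20.2, 0, 46.8, 0, 0.698, 0, 0.3, 20.2, 0, 46.8, 0, 0.698, 0, 0.3]
}}

```text
clock: 9.82
eef_pos: [526.4, -111.5, 143.2]
tool_rot: [3.141, -0.696, 1.474]
force: [0.3, -0.8, -2.0]
width: 63.5
gripper_force: 68.0
```

Run:
```python
from h import *
s=read_state();print(s['eef_pos'].round(1),s['tool_rot'],s['width'],s['force'],s['torque'],s['qpos'].round(2))
a=get_image('wrist');b=get_image('scene')
o=np.hstack([a[:384,:420],cv2.resize(b[100:228,160:286],(378,384),interpolation=cv2.INTER_CUBIC)]);cv2.imwrite('pics/w6.png',o[:,:,::-1])
```

```text
[ 526.4 -111.5  143.2] [ 3.14080193 -0.69601243  1.47391261] 63.51025773918596 [ 0.29726205 -0.82329641 -1.9686407 ] [-0.97552854  0.05619734  0.00860121] [ 0.94  0.88 -0.68  1.76 -0.2   0.87  0.45]
```

View pics/w6.png

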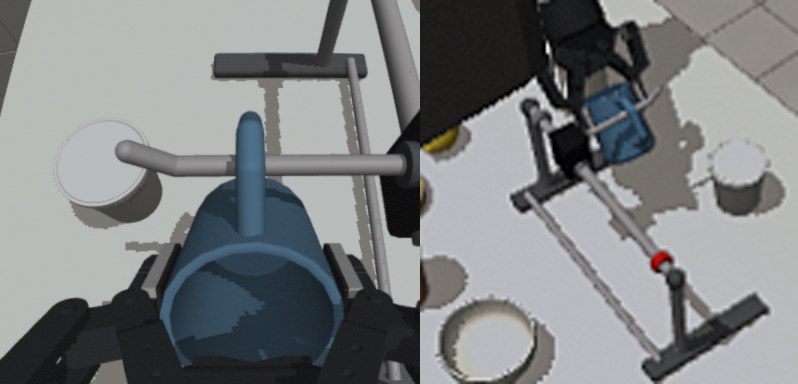

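The wrist and scene views show the mug leaning 40° with the peg inside the loop at (240,165) and clear all round. Now I lower it until the handle bears on the peg.

Request:
{"name": "play_rows", "arguments": {
  "deltas": [-0.64, 0, 0.77, 0, 0, 0, 0.3, -1.3, 0, 1.5, 0, 0, 0, 0.3, -1.9, 0, 2.3, 0, 0, 0, 0.3, -1.9, 0, 2.3, 0, 0, 0, 0.3]
}}

```text
clock: 10.42
eef_pos: [526.5, -111.2, 140.4]
tool_rot: [3.141, -0.699, 1.473]
force: [-0.4, -0.9, 1.4]
width: 63.6
gripper_force: 68.0
```

Request:
{"name": "play_rows", "arguments": {
  "deltas": [-0.64, 0, 0.77, 0, 0, 0, 0.3, -0.64, 0, 0.77, 0, 0, 0, 0.3]
}}

```text
clock: 10.68
eef_pos: [526.6, -110.8, 140.0]
tool_rot: [3.141, -0.7, 1.473]
force: [-1.3, -0.7, 5.7]
width: 63.8
gripper_force: 68.4
```

Request:
{"name": "play_rows", "arguments": {
  "deltas": [-0.64, 0, 0.77, 0, 0, 0, 0.3, -0.64, 0, 0.77, 0, 0, 0, 0.3]
}}

```text
clock: 10.92
eef_pos: [526.6, -110.1, 139.7]
tool_rot: [3.141, -0.701, 1.474]
force: [-1.6, -0.5, 9.2]
width: 63.6
gripper_force: 68.7
```

Request:
{"name": "play_rows", "arguments": {
  "deltas": [1, 0, -1.2, 0, 0, 0, 0.3, 1, 0, -1.2, 0, 0, 0, 0.76, 1, 0, -1.2, 0, 0, 0, 0.8, 1, 0, -1.2, 0, 0, 0, 0.85, 1, 0, -1.2, 0, 0, 0, 0.9, 1, 0, -1.2, 0, 0, 0, 1, 1, 0, -1.2, 0, 0, 0, 1, 1, 0, -1.2, 0, 0, 0, 1]
}}

```text
clock: 11.92
eef_pos: [526.4, -111.5, 139.6]
tool_rot: [3.142, -0.698, 1.473]
force: [-0.1, -0.4, -0.9]
width: 85.6
gripper_force: 0.0
```

Run:
```python
from h import *
s=read_state();print(s['eef_pos'].round(1),s['width'],s['force'])
a=get_image('wrist');cv2.imwrite('pics/w7.png',a[:,:,::-1])
b,l=blobs(a,(98,90,30),(118,255,255),200);print(b)
o=cv2.imread('pics/w6.png')[:,:420,::-1].copy();print(blobs(o,(98,90,30),(118,255,255),200)[0])
```

```text
[ 526.4 -111.5  139.6] 85.60992539538243 [-0.11666682 -0.43645328 -0.87136681]
[([177, 67, 146, 233, 21762], [249.7, 208.0])]
[([159, 112, 185, 255, 26960], [251.4, 271.4])]
```

Request:
{"name": "play_rows", "arguments": {
  "deltas": [0, 0, -6, 0, 0, 0, 1, 0, 0, -16, 0, 0, 0, 1, 0, 0, -30, 0, 0, 0, 1, 0, 0, -50, 0, 0, 0, 1, 0, 0, -75, 0, 0, 0, 1, 0, 0, -105, 0, 0, 0, 1, 0, 0, -120, 0, 0, 0, 1, 0, 0, -120, 0, 0, 0, 1]
}}

```text
clock: 12.98
eef_pos: [519.2, -189.2, 232.1]
tool_rot: [3.14, -0.697, 1.472]
force: [-0.4, -0.2, -0.9]
width: 85.1
gripper_force: 0.0
```

Run:
```python
from h import *
s=read_state();print(s['eef_pos'].round(1),s['width'],s['force'])
b=get_image('scene');t=get_image('top')
cv2.imwrite('pics/s8.png',b[:,:,::-1]);cv2.imwrite('pics/t8.png',t[:,:,::-1])
for n,i in(('scene',b),('top',t)):print(n,blobs(i,(98,90,30),(118,255,255),60)[0])
for c in ('scene','top'): print(proj(camera_info(c),(528,-84,150)))
for p in((540,-190,300),(604,-140,300)): print(delta(p,(np.pi,0,1.475)))
```

```text
[ 519.2 -189.2  232.1] 85.10777690741025 [-0.37446202 -0.23701494 -0.93989856]
scene [([502, 49, 10, 33, 211], [507.5, 64.6]), ([218, 134, 25, 26, 361], [230.3, 147.4]), ([103, 186, 15, 15, 164], [110.2, 193.4]), ([335, 223, 29, 27, 507], [350.8, 235.3]), ([327, 259, 24, 36, 526], [338.3, 273.9])]
top [([116, 170, 22, 22, 134], [129.8, 183.2]), ([312, 183, 34, 25, 411], [330.3, 192.3]), ([133, 216, 36, 23, 212], [148.5, 227.3])]
[231.45931259 145.36469001]
[328.41166646 194.73077936]
([44.1, 21.6, -53.0], [-0.0, -0.699, -0.002])
([87.0, 80.5, -17.0], [-0.0, -0.699, -0.002])
```

Both cameras put the blue mug at about (528,-84,150), so it hangs under the peg. The gripper now goes upright, closes and moves to the right side of the block.

Request:
{"name": "play_rows", "arguments": {
  "deltas": [15, 7, -30, 0, -0.17, 0, 0.6, 30, 14, -50, 0, -0.34, 0, 0.3, 44, 21, -53, 0, -0.52, 0, 0, 44, 21, -53, 0, -0.699, 0, 0, 87, 80, -17, 0, -0.699, 0, 0, 87, 80, -17, 0, -0.699, 0, 0, 87, 80, -17, 0, -0.699, 0, 0, 87, 80, -17, 0, -0.699, 0, 0]
}}

```text
clock: 14.08
eef_pos: [602.5, -142.3, 299.5]
tool_rot: [-3.139, 0.002, 1.471]
force: [1.0, -0.1, 0.2]
width: -0.0
gripper_force: 0.0
```

Run:
```python
from h import *
s=read_state();print(s['eef_pos'].round(1),s['tool_rot'],s['width'],s['force'])
c=camera_info('wrist');a=get_image('wrist');cv2.imwrite('pics/w9.png',a[:,:,::-1])
g=cv2.cvtColor(a,cv2.COLOR_RGB2GRAY);m=(g<40).astype(np.uint8)
n,l,st,ce=cv2.connectedComponentsWithStats(m);print([(st[i].tolist(),ce[i].round(0).tolist()) for i in range(1,n) if st[i][4]>300])
for p in ((607,-90,205),(605,-110,205),(609,-70,205),(589,-89,205),(625,-91,205)):print(proj(c,p).round(0))
print(blobs(a,(98,90,30),(118,255,255),200)[0])
for p in((603.5,-137,220),(603.5,-137,186)): print(delta(p,(np.pi,0,1.475)))
```

```text
[ 602.5 -142.3  299.5] [-3.13911678e+00  1.99172197e-03  1.47086280e+00] -0.031435740370958816 [ 1.03582928 -0.1280319   0.22514408]
[([227, 92, 51, 58, 2549], [252.0, 122.0]), ([405, 146, 34, 43, 506], [421.0, 166.0]), ([0, 237, 506, 147, 33387], [255.0, 340.0])]
[251. 119.]
[251. 148.]
[251.  89.]
[225. 120.]
[278. 118.]
[([126, 64, 74, 108, 6555], [162.6, 118.4])]
([5.9, 0.5, 79.8], [-0.002, 0.002, -0.005])
([6.0, 0.6, 113.8], [-0.002, 0.002, -0.005])
```

Request:
{"name": "play_rows", "arguments": {
  "deltas": [5, 0, 50, 0, 0, 0, 0, 5, 0, 95, 0, 0, 0, 0, 5, 0, 113, 0, 0, 0, 0, 5, 0, 113, 0, 0, 0, 0, 5, 0, 113, 0, 0, 0, 0]
}}

```text
clock: 14.75
eef_pos: [605.6, -136.2, 189.2]
tool_rot: [3.138, 0.001, 1.472]
force: [0.8, 0.1, -0.4]
width: 0.1
gripper_force: 0.0
```

Run:
```python
from h import *
s=read_state();print(s['eef_pos'].round(1),s['tool_rot'],s['force'])
mid=np.array([615,-41.]);v=np.array([.087,.996])
for r in (102,): print(delta([*(np.array([607,-90])+v*(151-31)),186],(np.pi,0,1.475)), delta([*(np.array([607,-90])+v*(-31)),186],(np.pi,0,1.475)))
```

```text
[ 605.6 -136.2  189.2] [3.13836247e+00 1.17447987e-03 1.47202440e+00] [ 0.76591924  0.08002442 -0.41256789]
([166.1, -4.6, 3.0], [0.003, 0.001, -0.003]) ([15.1, -2.9, 3.2], [0.003, 0.001, -0.003])
```

Request:
{"name": "play_rows", "arguments": {
  "deltas": [5, -1, 1, 0, 0, 0, 0, 9, -2, 2, 0, 0, 0, 0, 12, -2, 2, 0, 0, 0, 0, 14, -2, 2, 0, 0, 0, 0, 16, -2, 2, 0, 0, 0, 0, 18, -2, 2, 0, 0, 0, 0, 21, -2, 2, 0, 0, 0, 0, 24, -2, 2, 0, 0, 0, 0, 27, -2, 2, 0, 0, 0, 0, 30, -2, 2, 0, 0, 0, 0]
}}

```text
clock: 16.0
eef_pos: [605.4, -105.4, 185.4]
tool_rot: [-3.142, 0.001, 1.473]
force: [-0.2, -1.5, 1.4]
width: 0.3
gripper_force: 0.7
```

Request:
{"name": "play_rows", "arguments": {
  "deltas": [3, 0, 0, 0, 0, 0, 0, 6, 0, 0, 0, 0, 0, 0, 10, 0, 0, 0, 0, 0, 0, 14, 0, 0, 0, 0, 0, 0, 18, 0, 0, 0, 0, 0, 0, 22, 0, 0, 0, 0, 0, 0, 26, 0, 0, 0, 0, 0, 0, 30, 0, 0, 0, 0, 0, 0, 34, 0, 0, 0, 0, 0, 0, 38, 0, 0, 0, 0, 0, 0]
}}

```text
clock: 17.25
eef_pos: [609.0, -67.6, 185.3]
tool_rot: [-3.141, 0.001, 1.473]
force: [-1.6, -1.1, 0.8]
width: 0.1
gripper_force: 0.7
```

Run:
```python
from h import *
s=read_state();print(s['eef_pos'].round(1),s['tool_rot'],s['force'])
t=get_image('top');a=get_image('wrist');cv2.imwrite('pics/w10.png',a[:,:,::-1]);c=camera_info('top')
print(blobs(t,(98,90,30),(118,255,255),60)[0],blobs(t,(0,150,90),(6,255,255),6)[0])
print('mug at',[onz(c,b[1],150).round(0) for b in blobs(t,(98,90,30),(118,255,255),60)[0]],blobs(a,(98,90,30),(118,255,255),200)[0])
```

```text
[609.  -67.6 185.3] [-3.14136936e+00  9.98262296e-04  1.47279195e+00] [-1.60892675 -1.14538889  0.75091289]
[([116, 170, 22, 22, 132], [130.4, 183.0]), ([294, 181, 11, 14, 72], [299.0, 186.3]), ([133, 216, 36, 23, 207], [148.5, 227.4])] [([157, 147, 14, 14, 100], [164.0, 152.8]), ([264, 152, 3, 7, 15], [265.1, 154.7])]
mug at [array([544., 447., 150.]), array([548.,  -5., 150.]), array([427., 392., 150.])] [([47, 99, 130, 156, 15963], [111.7, 175.6])]
```

Request:
{"name": "play_rows", "arguments": {
  "deltas": [4, 0, 0, 0, 0, 0, 0, 8, 0, 0, 0, 0, 0, 0, 12, 0, 0, 0, 0, 0, 0, 16, 0, 0, 0, 0, 0, 0, 20, 0, 0, 0, 0, 0, 0, 24, 0, 0, 0, 0, 0, 0, 28, 0, 0, 0, 0, 0, 0, 32, 0, 0, 0, 0, 0, 0, 36, 0, 0, 0, 0, 0, 0, 40, 0, 0, 0, 0, 0, 0]
}}

```text
clock: 18.6
eef_pos: [613.0, -27.8, 185.3]
tool_rot: [-3.142, 0.001, 1.473]
force: [-0.6, -1.1, 0.9]
width: 0.1
gripper_force: 0.7
```

Request:
{"name": "play_rows", "arguments": {
  "deltas": [4, 0, 0, 0, 0, 0, 0, 8, 0, 0, 0, 0, 0, 0, 12, 0, 0, 0, 0, 0, 0, 16, 0, 0, 0, 0, 0, 0, 20, 0, 0, 0, 0, 0, 0, 24, 0, 0, 0, 0, 0, 0, 28, 0, 0, 0, 0, 0, 0, 32, 0, 0, 0, 0, 0, 0, 36, 0, 0, 0, 0, 0, 0, 40, 0, 0, 0, 0, 0, 0]
}}

```text
clock: 19.85
eef_pos: [616.9, 12.0, 185.2]
tool_rot: [-3.141, 0.001, 1.473]
force: [-0.7, -1.7, 0.9]
width: -0.2
gripper_force: 0.7
```

Request:
{"name": "play_rows", "arguments": {
  "deltas": [2, 0, 0, 0, 0, 0, 0, 4, 0, 0, 0, 0, 0, 0, 5, 0, 0, 0, 0, 0, 0, 6, 0, 0, 0, 0, 0, 0, 7, 0, 0, 0, 0, 0, 0, 8, 0, 0, 0, 0, 0, 0, 9, 0, 0, 0, 0, 0, 0, 10, 0, 0, 0, 0, 0, 0]
}}

```text
clock: 20.85
eef_pos: [617.9, 21.7, 185.2]
tool_rot: [-3.142, 0.001, 1.473]
force: [0.0, -2.0, -0.7]
width: -0.0
gripper_force: 0.6
```

Steady at about 1 to 2 N. I'll creep the last few millimetres and watch for the force to rise at the stop.

Request:
{"name": "play_rows", "arguments": {
  "deltas": [1, 0, 0, 0, 0, 0, 0, 2, 0, 0, 0, 0, 0, 0, 3, 0, 0, 0, 0, 0, 0, 4, 0, 0, 0, 0, 0, 0, 4, 0, 0, 0, 0, 0, 0]
}}

```text
clock: 21.48
eef_pos: [618.4, 25.9, 185.3]
tool_rot: [3.141, 0.001, 1.473]
force: [-0.8, 0.6, -0.2]
width: -0.1
gripper_force: 0.4
```

Request:
{"name": "play_rows", "arguments": {
  "deltas": [1, 0, 0, 0, 0, 0, 0, 2, 0, 0, 0, 0, 0, 0, 2, 0, 0, 0, 0, 0, 0]
}}

```text
clock: 21.85
eef_pos: [618.7, 27.9, 185.3]
tool_rot: [3.141, 0.001, 1.473]
force: [-0.1, -0.4, -0.4]
width: -0.4
gripper_force: 0.4
```

Request:
{"name": "play_rows", "arguments": {
  "deltas": [1, 0, 0, 0, 0, 0, 0, 2, 0, 0, 0, 0, 0, 0, 2, 0, 0, 0, 0, 0, 0]
}}

```text
clock: 22.22
eef_pos: [618.7, 29.3, 185.3]
tool_rot: [3.141, 0.001, 1.473]
force: [-0.2, -2.1, 1.5]
width: -0.2
gripper_force: 1.1
```

Request:
{"name": "play_rows", "arguments": {
  "deltas": [1, 0, 0, 0, 0, 0, 0, 2, 0, 0, 0, 0, 0, 0, 2, 0, 0, 0, 0, 0, 0]
}}

```text
clock: 22.6
eef_pos: [618.8, 29.3, 185.3]
tool_rot: [-3.141, 0.004, 1.471]
force: [-1.1, -6.7, 2.1]
width: -0.2
gripper_force: 3.0
```

Request:
{"name": "play_rows", "arguments": {
  "deltas": [1, 0, 0, 0, 0, 0, 0, 1.5, 0, 0, 0, 0, 0, 0, 1.5, 0, 0, 0, 0, 0, 0]
}}

```text
clock: 22.98
eef_pos: [618.7, 29.3, 185.4]
tool_rot: [-3.141, 0.006, 1.47]
force: [-2.4, -8.7, 3.8]
width: -0.1
gripper_force: 4.2
```

The tool stopped at y = 29.3, where 29.5 was predicted, and the force rose to 8.7 N, so the block is at the stop. I back off to the right and go up.

Request:
{"name": "play_rows", "arguments": {
  "deltas": [-4, 0, 0, 0, 0, 0, 0, -12, 0, 0, 0, 0, 0, 0, -25, 0, 0, 0, 0, 0, 0, -35, 0, -20, 0, 0, 0, 0, -40, 0, -60, 0, 0, 0, 0, -40, 0, -110, 0, 0, 0, 0, -80, 0, -130, 0, 0, 0, 0, -130, 0, -130, 0, 0, 0, 0, -170, 0, -130, 0, 0, 0, 0, -170, 0, -130, 0, 0, 0, 0]
}}

```text
clock: 24.22
eef_pos: [601.4, -141.6, 315.0]
tool_rot: [-3.141, 0.004, 1.465]
force: [1.2, -0.2, 0.7]
width: -0.0
gripper_force: 0.0
```

Run:
```python
from h import *
s=read_state();print(s['eef_pos'].round(1),s['force'])
t=get_image('top');b=get_image('scene')
o=np.hstack([cv2.resize(t[130:260,180:320],(420,390),interpolation=cv2.INTER_CUBIC),cv2.resize(b[90:220,180:305],(375,390),interpolation=cv2.INTER_CUBIC)])
cv2.imwrite('pics/f.png',cv2.convertScaleAbs(o[:,:,::-1],alpha=1.4))
```

```text
[ 601.4 -141.6  315. ] [ 1.1515978  -0.24087683  0.71180956]
```

View pics/f.png

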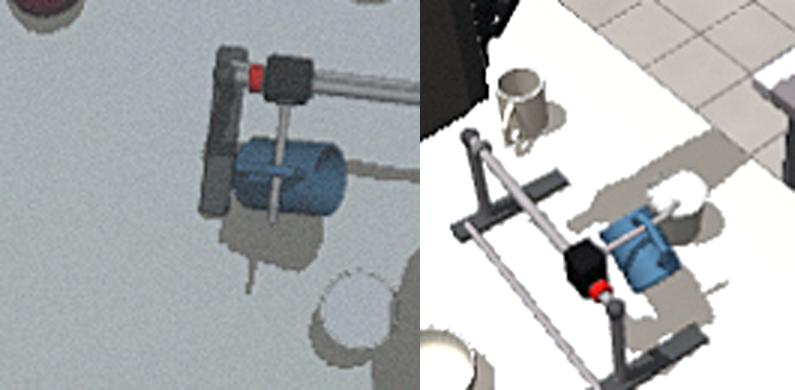

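The block touches the red stop at (257,78), and the mug hangs by its handle on the peg at (280,175). The pot and the white mug are where they were.

```bash
python3 -c "
from cell import *
print(finish_job())"
```

```text
the job is handed in; nothing more can be done
None
```

The blue mug hangs by its handle on the hook, the hook has been slid left against the red stop, and the job was handed in at about 24 s with the white mug, pot and spice jar untouched.

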